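Hang the squeegee on the swinging shower hook

TASK

Pick up the squeegee and use the end bar of its eye to push the swinging hook's straight shank gently back against its rubber bumper, above the hook's tip, and hold it there with a light, steady push for a second until the hook is still. Keeping it pressed back, slide the eye down over the tip until the end bar is fully home in the bend, then let go and move clear so that the squeegee hangs freely, with at most a small leftover swing. Be gentle with the hook throughout and leave the cups, canister, dish and pad where they are.

Things in the scene. Friction and masses are not known exactly. Their poses are not given: they have to be found in the camera images.
- squeegee: Small grey plastic shower squeegee, 90 to 140 g, lying flat. Origin on its underside at the middle of the handle; +x to the eye end, -x to the blade, z up. Head: cross bar 140 mm long (y), 22 mm wide, 20 mm tall at x -64 mm, with a thin rubber blade out to x -86 mm.
- eye_bar (a point): Centre of the end bar of the squeegee's eye (squeegee frame x +81.5, y 0, z +10 mm), axes as the squeegee. The eye is a flat rectangular loop 8 mm thick (z 6 to 14 mm), 40 mm wide outside, opening 28 mm (x +50 to +78) by 26 mm (y); the end bar is 7 mm wide (x +78 to +85).
- grip (a point): Centre of the squeegee's handle, a good place to grip across its 22 mm width (squeegee frame 0, 0, +10 mm); axes as the squeegee. The handle is a bar 22 mm wide (y), 20 mm tall (z 0 to 20), from x -55 to +45 mm; the centre of mass lies some 27 mm towards the blade.
- stand: Fixed steel stand. Origin on the shelf straight below the hook's swing axis; the hook opens to its -x, z up. A 20 mm post stands 160 mm off at its +y on a 90 mm foot; from its top a horizontal 12 mm rod runs along -y, 315 mm above the shelf, to 31 mm past the hook, which swings about this rod. The stand's place and yaw vary.
- hook: J-shaped hook of 6 mm round steel, 120 g, swinging freely about the rod, to and from its opening side, hardly damped (period about 0.6 s), swinging from the start. Origin on the swing axis, 315 mm up; y along the rod, z up along the straight shank (centre line x = y = 0, below a 19 mm sleeve), -x to the opening side. The bend's centre line is lowest 120 mm below the origin.
- hook_tip (a point): Top of the hook's rounded tip (hook frame x -28, y 0, z -87 mm); axes as the hook. The tip's arm stands parallel to the shank, 28 mm in front of it (centres; 22 mm clear gap), and ends 33 mm above the bottom of the bend's centre line.
- hook_seat (a point): Where the end bar of the eye rests in the bend of the hook, 4 mm above the inside of the bend (hook frame x -14, y 0, z -113 mm); axes as the hook.
- cups: Bystander: upright stack of three nested white plastic cups, 71 mm across, 112 mm tall; origin under its centre.
- canister: Bystander: steel pill canister, 47 mm across, 68 mm tall; origin under its centre.
- dish: Bystander: oval white ceramic dish, about 90 x 130 mm (long along its y), 22 mm tall; origin under its centre.
- pad: Bystander: round blue knobbly silicone pad, 88 mm across, 32 mm tall; origin under its centre.
- shank (a point): Point of the shank to push, on its centre line 65 mm below the swing axis; axes as the hook. Pushed away from the opening side (hook +x) the hook gives way to under 1 N until it meets a rubber bumper 0.14 to 0.30 rad from straight down (set differently each time, not measured); then the force rises roughly 2 to 6 N per mm. About 3 N is right; more than 12 N harms it.
Things that resemble listed ones, but are neither listed nor needed, are in the scene too. Of the things that look like the squeegee, the larger one is meant.

How it is judged:
By the outcome, as a careful person would: the job done as asked, in the order asked, and still so for the second after the job is handed in, with the robot touching nothing.
It also fails if it takes over 67 s, if anything falls off the work surface, if the arm or the gripper's body presses on something with over 40 N, if the wrist force passes 120 N, or if a joint passes its speed limit or range.

ROBOT

A 6-joint arm with a two-finger parallel gripper is mounted at the origin on the work surface. World frame = base frame: x ahead of the robot, y to its left, z up, the work surface at z = 0. Lengths are in m, angles in rad, forces in N, time in s.
With the tool pointing down it reaches from about 0.25 to 0.775 m from the base axis. Payload 4 kg.
Tool frame: the origin (TCP) lies between the finger pads; the fingertips stand 11 mm ahead of it and the grasp point (between the pads) lies 8 mm behind it; z points along the fingers, y is the line along which they close (so a half turn about z gives the same grasp; the last joint's range is limited). The gripper opens to 85 mm and grips with 20 to 120 N. Pads are 22 mm wide; open, the fingers measure 114 mm over their backs; the gripper's body (76 mm by 85 mm) begins 54 mm behind the grasp point. The pads swing forward as they close: fully open they stand 13 mm farther back than shut.
Start: joints at [-1.28, 0.087, 1.371, -0, 1.684, -0.103], TCP at [0.211, -0.508, 0.242] pointing down, gripper open.
Joint ranges: [-3.1, 3.1], [-0.76, 2.03], [0.27, 2.55], [-1.08, 4.22], [0.17, 2.65], [-2.57, 2.57]. Speed limits (rad/s): [2.79, 2.79, 3.14, 3.14, 3.14, 3.14].

INTERFACE

Orientations are given as a rotation vector (axis times angle).
In Python, from workcell import sense, snapshot, close_job, search_frame gives the robot as it stands. The module is installed in compiled form; this text tells all that it offers.
- The arm moves only by the shell command python3 -m jog 'ROWS' [FORCE]. ROWS is a JSON object of lists of equal length, an entry for each row: "claw": the opening, from -1 (shut) to 1 (fully open); "delta_pos": the shift along the tool's x, y, z scaled (see below), a list of three; "turn": the turn about the tool's z scaled (see below). A call has 1 to 5 rows; each row is the pose to reach, as a shift and turn from the pose commanded when the call began, along the tool's axes at that moment; what a row does not reach only later rows make up. The controller multiplies each number of a shift by 15 cm and each number of a turn by 120 degrees. A row lasts 1/8 s, in which the tool goes at most 62.5 mm and 10.7 degrees, less where a joint would pass 70% of its speed; a pose out of reach is approached as far as the arm can. A call with a number of a shift or a turn outside -1 to 1 is refused whole. A call with a gripper value outside its range is refused whole. The fingers move at their own pace and stop on an object; FORCE is the grip in N (left out, the last holds). Time passes only in rows, so rows that repeat a pose let the fingers close. It gives the time, the measured TCP pose, the force, the opening and the grip force at its end, in the units of the state.
- sense(): the state, without advancing time (a new reading comes with each control period).
- snapshot(name): name is "scene" or "top" or "wrist"; returns a dict with "color" (400x640x3 uint8, red, green, blue), "vertical_fov" (degrees; the focal length in pixels is half the picture's height over the tangent of half this angle, whatever the lens; pixels are square), "cx", "cy" (the principal point, pixels), "D" ([k1, k2, p1, p2, k3] as OpenCV has them; the pictures are not rectified), "rvec" (rotation vector, rad) and "tvec" (3), from world to camera coordinates, as OpenCV has them. Camera axes: x right, y down, z forward; pixel columns grow to the right and rows downward; lengths in m; the calibration is good to about 2 mm. A picture is of the moment at which its call begins. There is no depth.
- close_job(): hands the job in; it is judged then, once.
Trained networks look in the newest picture that a camera, given by its name, has taken for a name from the list of things; names that differ only in an ending like _2 or _b are one class to them, and where a whole thing is asked for, a point or a joint stands for the part that bears it (a point fixed in the world has none). Each returns a list of dicts, best first, with "p" (0 to 1); they miss things now and then, are a little off and sometimes report something else, mostly with a low value. They report only what shows in the picture. A call takes as long as a camera call. They do not tell look-alikes from the thing itself.
- search_frame(camera, target): "centre" ([column, row] in pixels, amid what is visible of it).
The state is a dict: "t": time; "joints": joint angles; "qd": joint speeds; "tau": joint torques, N m; "position": TCP position; "tool_rot": TCP orientation; "ft_force": force on the tool from outside, world axes, zero at the start; "wrist_torque": the same for the moment, N m; "grip_width": finger opening in m; "gripper_force": force on a finger pad.
Only numpy, scipy, OpenCV 4.12 (cv2) and the standard library are available. Lean on these libraries where they do the work, as an engineer would, in place of code of your own. Each camera call takes 0.05 s, during which the arm holds its last target. There are 200 camera calls.

## Working session

There is one attempt and no reset: what is moved stays moved. The work goes in short steps, Python scripts to look and compute and a shell command to move; the robot and the scene stay as the last step left them, time stands still between calls to the robot, and variables do not carry over. Pictures are saved under pics/ and viewed, at most 10 in all, crops included, and the job is handed in when it is done.

```bash
mkdir -p pics; cat > h.py <<'E'
import numpy as np, cv2
from scipy.spatial.transform import Rotation as R
from workcell import sense, snapshot, close_job, search_frame
def K(s):
    f=s["color"].shape[0]/2/np.tan(np.radians(s["vertical_fov"])/2)
    return np.array([[f,0,s["cx"]],[0,f,s["cy"]],[0,0,1.]])
def ray(s,px):
    u=cv2.undistortPoints(np.array([[px]],float),K(s),np.array(s["D"],float)).ravel()
    Rm=cv2.Rodrigues(np.array(s["rvec"],float))[0]; t=np.array(s["tvec"],float).ravel()
    return -Rm.T@t, Rm.T@np.array([u[0],u[1],1.])
def atz(s,px,z):
    c,d=ray(s,px); return c+d*(z-c[2])/d[2]
def proj(s,P):
    return cv2.projectPoints(np.array(P,float).reshape(-1,1,3),np.array(s["rvec"],float),np.array(s["tvec"],float),K(s),np.array(s["D"],float))[0].reshape(-1,2)
def save(s,n,crop=None,scale=1):
    im=s["color"][:,:,::-1]
    if crop: x0,y0,x1,y1=crop; im=im[y0:y1,x0:x1]
    cv2.imwrite("pics/"+n+".png",cv2.resize(im,None,fx=scale,fy=scale,interpolation=cv2.INTER_CUBIC))
def tri(s1,p1,s2,p2):
    c1,d1=ray(s1,p1); c2,d2=ray(s2,p2); d1/=np.linalg.norm(d1); d2/=np.linalg.norm(d2)
    a=np.linalg.lstsq(np.c_[d1,-d2],c2-c1,rcond=None)[0]
    q1,q2=c1+a[0]*d1,c2+a[1]*d2
    return (q1+q2)/2,np.linalg.norm(q1-q2)
E
python3 - <<'E'
from h import *
import pickle
np.set_printoptions(precision=4,suppress=True)
S={}
for n in("scene","top"):
    s=snapshot(n);S[n]=s;save(s,n)
    print(n,s["vertical_fov"],"cam at",ray(s,(320,200)))
    for t in ("squeegee","eye_bar","grip","stand","hook","hook_tip","shank","cups","canister","dish","pad"):
        for d in search_frame(n,t)[:3]:
            print(n,t,np.round(d["centre"],1),round(d["p"],2),atz(s,d["centre"],0.01))
pickle.dump(S,open("S.pkl","wb"))
print(sense())
E
cd pics; python3 -c "
import cv2,numpy as np
cv2.imwrite('both.png',cv2.resize(np.vstack([cv2.imread('scene.png'),cv2.imread('top.png')]),(480,600)))"
```

```text
scene 51.38347122918394 cam at (array([1.2626, 0.314 , 1.0766]), array([-0.6359, -0.2566, -0.7282]))
scene squeegee [253.9 209. ] 0.98 [ 0.4564 -0.2576  0.01  ]
scene squeegee [313.6 218.9] 0.93 [ 0.4207 -0.0491  0.01  ]
scene eye_bar [254.9 211.9] 0.57 [ 0.467 -0.248  0.01 ]
scene grip [310.7 220.5] 0.94 [ 0.431  -0.0554  0.01  ]
scene grip [335.1 215.9] 0.75 [0.3809 0.0136 0.01  ]
scene grip [256.  210.7] 0.56 [ 0.4607 -0.2471  0.01  ]
scene stand [392.5 256.3] 0.57 [0.4714 0.2409 0.01  ]
scene stand [335.7 216.9] 0.19 [0.3844 0.0171 0.01  ]
scene hook_tip [371.7 220.8] 0.69 [0.3553 0.1361 0.01  ]
scene hook_tip [391.1 251. ] 0.57 [0.4531 0.2312 0.01  ]
scene shank [395.  250.5] 0.65 [0.4465 0.2423 0.01  ]
scene shank [335.3 217.5] 0.48 [0.3874 0.0168 0.01  ]
scene cups [444.1 236.8] 0.6 [0.3323 0.3795 0.01  ]
scene dish [195.7 263.6] 0.56 [ 0.7269 -0.3181  0.01  ]
scene dish [254.9 208.2] 0.44 [ 0.4518 -0.2561  0.01  ]
scene pad [371.2 218.8] 0.64 [0.3474 0.1319 0.01  ]
top 49.23577612399275 cam at (array([0.3972, 0.0583, 1.2722]), array([ 0.0823, -0.028 , -0.9964]))
top squeegee 
[... 575 characters left out ...]
1241 0.01  ]
top cups [185.7 235.7] 0.93 [0.3877 0.4059 0.01  ]
top canister [369.8 133.7] 0.84 [ 0.7026 -0.1196  0.01  ]
top dish [434.1 129.6] 0.7 [ 0.722  -0.3128  0.01  ]
top pad [274.1 252. ] 0.85 [0.3484 0.1506 0.01  ]
{'t': 1.2, 'joints': array([-1.2801,  0.0872,  1.3707,  0.0001,  1.6837, -0.1031]), 'qd': array([ 0.0001,  0.0003,  0.0017,  0.0011, -0.0002, -0.0002]), 'tau': array([  0.0004, -35.1735, -31.346 ,   0.0001,   0.0006,  -0.    ]), 'position': array([ 0.2111, -0.5079,  0.2423]), 'tool_rot': array([3.0808, 0.6147, 0.0001]), 'ft_force': array([ 0.5078, -0.1119,  0.1411]), 'wrist_torque': array([0.0101, 0.0331, 0.0327]), 'gripper_force': 0.0, 'grip_width': 0.08537706331878106}
```

View pics/scene.png

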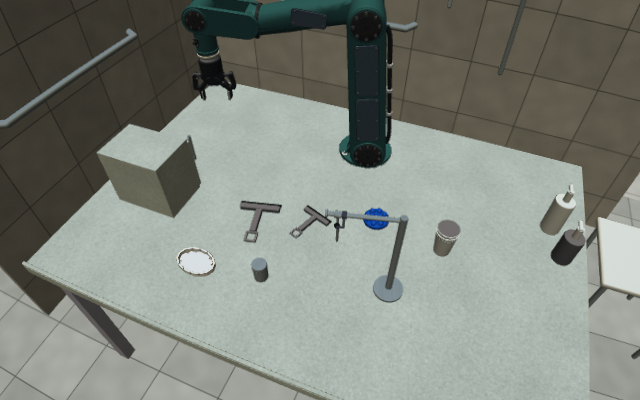

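View pics/top.png

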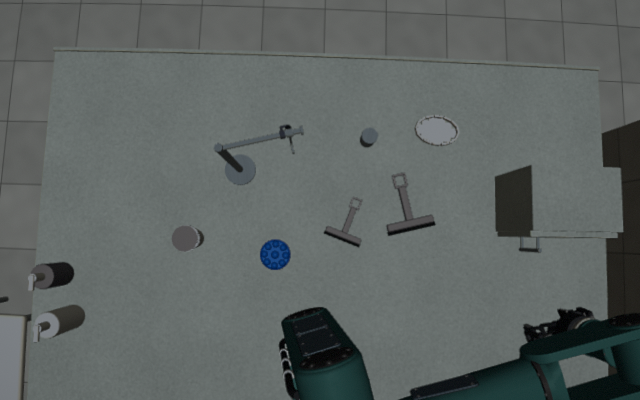

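Candidates for the squeegee (top view) are the T-shape at (408,205) and the T-shape at (347,222). The left one is visibly smaller, so I choose (408,205). Next is a close crop to confirm that and to locate the stand.

```bash
python3 - <<'E'
from h import *
import pickle
S=pickle.load(open("S.pkl","rb"))
t=S["top"]["color"][:,:,::-1]; c=S["scene"]["color"][:,:,::-1]
f=lambda im,x0,y0,w,h,k:cv2.resize(im[y0:y0+h,x0:x0+w],None,fx=k,fy=k,interpolation=cv2.INTER_CUBIC)
a=f(t,380,160,66,84,6)   # 396x504 squeegee
b=f(t,210,115,100,84,4) # 400x336 stand
d=f(c,320,195,100,60,4) #400x240
im=np.zeros((580,800,3),np.uint8); im[:504,:396]=a; im[:336,400:]=b; im[340:580,400:]=d
cv2.imwrite("pics/crop1.png",im)
E
```

```text
(no output)
```

View pics/crop1.png

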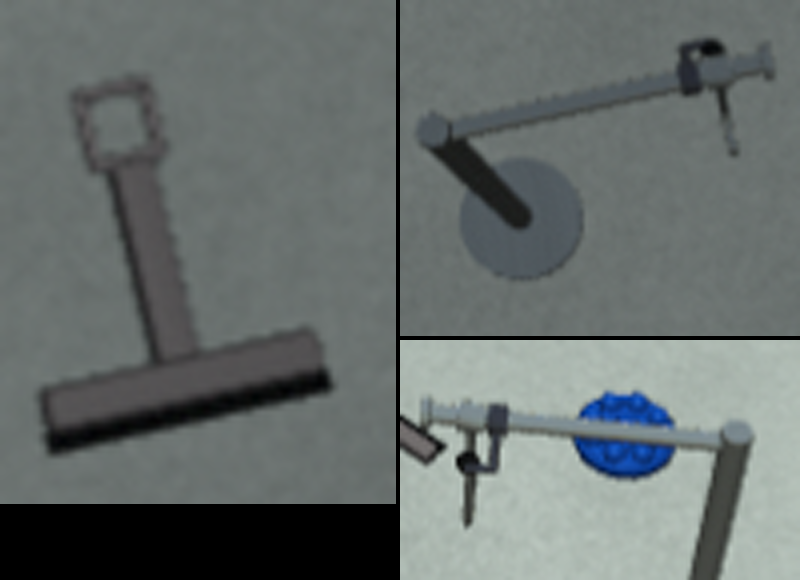

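The left panel confirms the large squeegee: eye bar at about (398.7,174) and head centre at about (410.2,223.5). The right panel shows the rod from (218.3,147.5) to (302.5,130.5), with the hook at about (290,132.5) opening toward the robot.

```bash
python3 - <<'E'
from h import *
import pickle
np.set_printoptions(precision=4,suppress=True)
S=pickle.load(open("S.pkl","rb")); s=S["top"]; c=S["scene"]
e=atz(s,(380+112/6,160+84/6),.014); hd=atz(s,(380+181/6,160+381/6),.02)
print("eye",e,"head",hd,"len",np.linalg.norm((e-hd)[:2]))
d=(e-hd)[:2];d/=np.linalg.norm(d);print("yaw",np.arctan2(d[1],d[0]))
g=lambda m:hd[:2]+d*m
print("org",g(.064),e[:2]-d*.0815,"grip -34",g(.030))
a=atz(s,(218.25,147.5),.315);b=atz(s,(302.5,130.5),.315)
a2=atz(c,(320+335/4,195+95/4),.315);b2=atz(c,(320+27/4,195+72/4),.315)
print("rod top",a,b,np.linalg.norm(a-b)," scene",a2,b2)
u=(a-b)/np.linalg.norm(a-b);print("hook axis",b+u*.031, "stand yaw",np.arctan2(-u[0],u[1]),"foot",atz(s,(240.5,169.5),.004), "exp foot",b+u*.191)
u=(a2-b2)/np.linalg.norm(a2-b2);print("hook axis sc",b2+u*.031, "stand yaw",np.arctan2(-u[0],u[1]))
print("hook sleeve scene",atz(c,(320+72/4,195+75/4),.315))
st=sense();print(R.from_rotvec(st["tool_rot"]).as_matrix())
E
```

```text
eye [ 0.584  -0.2057  0.014 ] head [ 0.4398 -0.2391  0.02  ] len 0.14802700734436647
yaw 0.22752891933885885
org [ 0.5022 -0.2246] [ 0.5046 -0.2241] grip -34 [ 0.4691 -0.2323]
rod top [0.5869 0.2605 0.315 ] [0.6311 0.0746 0.315 ] 0.1911086273251552  scene [0.5793 0.2577 0.315 ] [0.6319 0.0773 0.315 ]
hook axis [0.6239 0.1048 0.315 ] stand yaw 0.23362985398863798 foot [0.585  0.2578 0.004 ] exp foot [0.5869 0.2604 0.315 ]
hook axis sc [0.6232 0.107  0.315 ] stand yaw 0.2837828192796575
hook sleeve scene [0.6239 0.1037 0.315 ]
[[ 0.9234  0.3838  0.0001]
 [ 0.3838 -0.9234 -0.    ]
 [ 0.      0.     -1.    ]]
```

```bash
cat > need.py <<'E'
# python3 need.py x y z yaw : shift/turn (in move units) to TCP target with tool-x yaw
import sys; from h import *
np.set_printoptions(precision=4,suppress=True)
x,y,z,w=map(float,sys.argv[1:5]); s=sense(); M=R.from_rotvec(s["tool_rot"]).as_matrix()
cy=np.arctan2(M[1,0],M[0,0]); d=np.array([x,y,z])-s["position"]
print("units",M.T@d/.15,"turn",-np.degrees(w-cy)/120,"pos",s["position"],"yaw",round(cy,4),"t",s["t"],"F",s["ft_force"])
E
python3 -m jog '{"claw":[1,1,1],"delta_pos":[[0.33,-0.15,0],[0.67,-0.3,0],[1,-0.45,0]],"turn":[0.0795,0.0795,0.0795]}' 60
python3 need.py 0.471 -0.232 0.08 0.2275
```

```text
t: 1.58
position: [0.3246, -0.3869, 0.2424]
tool_rot: [3.121, 0.355, 0.001]
ft_force: [0.6, -1.0, 0.2]
grip_width: 0.0858
gripper_force: 0.0
units [ 1.1828 -0.7875  1.0828] turn -0.00044408086952212484 pos [ 0.3246 -0.3869  0.2424] yaw 0.2266 t 1.575 F [ 0.6078 -0.9556  0.2427]
```

```bash
python3 -m jog '{"claw":[1,1,1,1],"delta_pos":[[0.25,-0.2,0.2],[0.5,-0.4,0.45],[0.75,-0.6,0.7],[1,-0.78,0.9]],"turn":[0,0,0,0]}'
python3 -m jog '{"claw":[1,1,1],"delta_pos":[[0.18,0,0.1],[0.18,0,0.15],[0.18,0,0.15]],"turn":[0,0,0]}'
python3 need.py 0.471 -0.232 0.013 0.2275
python3 - <<'E'
from h import *
s=snapshot("wrist");save(s,"w1")
for n in("squeegee","grip","eye_bar"):
    for d in search_frame("wrist",n)[:2]: print(n,d,atz(s,d["centre"],.015))
def P(x,y,z,o=(.5034,-.2243),w=.2275):
    c,q=np.cos(w),np.sin(w); return [o[0]+c*x-q*y,o[1]+q*x+c*y,z]
print(proj(s,[P(.0815,0,.014),P(-.064,-.07,.02),P(-.064,.07,.02),P(-.034,0,.02)]))
E
```

```text
t: 2.08
position: [0.4439, -0.2386, 0.1059]
tool_rot: [-3.121, -0.357, 0.001]
ft_force: [0.9, -0.9, -0.4]
grip_width: 0.085
gripper_force: 0.0
t: 2.45
position: [0.4689, -0.2343, 0.0844]
tool_rot: [-3.121, -0.356, 0.002]
ft_force: [-0.2, 0.4, 0.4]
grip_width: 0.0857
gripper_force: 0.0
units [ 0.0175 -0.0116  0.4758] turn -0.00020803871198169988 pos [ 0.4689 -0.2343  0.0844] yaw 0.2271 t 2.45 F [-0.1523  0.3916  0.4403]
squeegee {'centre': [92.3, 213.3], 'p': 0.97} [ 0.43222779 -0.06550127  0.015     ]
squeegee {'centre': [318.9, 234.4], 'p': 0.63} [ 0.45449834 -0.23638338  0.015     ]
grip {'centre': [320.9, 231.4], 'p': 0.78} [ 0.45728113 -0.2373045   0.015     ]
grip {'centre': [94.4, 215.0], 'p': 0.58} [ 0.43118362 -0.06707669  0.015     ]
eye_bar {'centre': [95.3, 213.3], 'p': 0.95} [ 0.43276237 -0.06777765  0.015     ]
eye_bar {'centre': [318.9, 231.3], 'p': 0.69} [ 0.45701668 -0.23580308  0.015     ]
[[317.53488131  42.49716106]
 [409.56832972 253.51568085]
 [226.32102624 253.26251949]
 [317.81344337 216.83178048]]
```

View pics/w1.png

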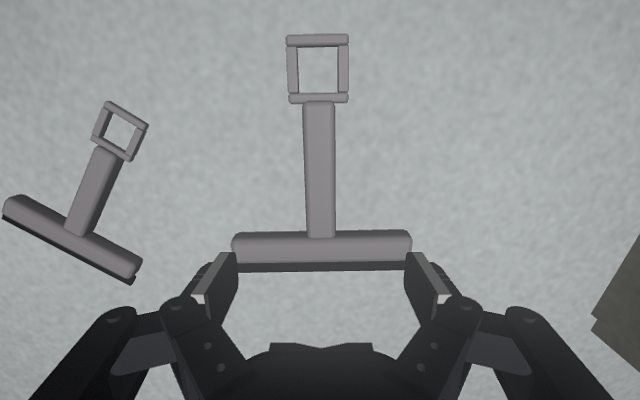

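The picture shows the large squeegee centred between the fingers: eye bar at (317.5,40), head centre at about (321.5,245), handle at column 320. The prediction was within a few pixels, so I refine it.

```bash
python3 - <<'E'
from h import *
s=snapshot("wrist")
e=atz(s,(317.5,40),.014);h=atz(s,(321.5,244),.02);m=atz(s,(318.5,105),.02);n=atz(s,(320.5,232),.02)
print(e,h,m,n,np.linalg.norm((e-h)[:2]),np.arctan2(*(e-h)[1::-1]),np.arctan2(*(m-n)[1::-1]))
d=(e-h)[:2]/np.linalg.norm((e-h)[:2]);mid=(e[:2]+h[:2])/2;print("grip-34",mid-d*(.034+.00875),"org",mid-d*.00875)
E
```

```text
[ 0.58541425 -0.20656626  0.014     ] [ 0.44957976 -0.24066284  0.02      ] [ 0.54702871 -0.21603809  0.02      ] [ 0.45909432 -0.23768654  0.02      ] 0.14004850495343596 0.24593431000705132 0.24138842221483428
grip-34 [ 0.47603334 -0.23402258] org [ 0.50901029 -0.22574485]
```

```bash
python3 need.py 0.473 -0.2337 0.013 0.242
python3 -m jog '{"claw":[1,1,1],"delta_pos":[[0.03,-0.008,0.2],[0.03,-0.008,0.44],[0.03,-0.008,0.475]],"turn":[-0.007,-0.007,-0.007]}'
python3 -m jog '{"claw":[-1,-1,-1,-1,-1],"delta_pos":[[0,0,0],[0,0,0],[0,0,0],[0,0,0],[0,0,0]],"turn":[0,0,0,0,0]}' 60
python3 need.py 0.473 -0.2337 0.013 0.242
```

```text
units [ 0.0236 -0.0044  0.4857] turn -0.007679454837998049 pos [ 0.4696 -0.2351  0.0859] yaw 0.2259 t 2.7 F [-0.2084 -0.2381  1.0217]
t: 3.08
position: [0.4717, -0.2312, 0.0114]
tool_rot: [-3.115, -0.378, 0.007]
ft_force: [0.7, 0.0, 0.1]
grip_width: 0.0858
gripper_force: 0.0
t: 3.7
position: [0.4748, -0.2326, 0.015]
tool_rot: [3.117, 0.379, 0.003]
ft_force: [-0.3, 0.5, 7.0]
grip_width: 0.0204
gripper_force: 62.3
units [-0.0134  0.004   0.0135] turn -4.0144058122601466e-05 pos [ 0.4748 -0.2326  0.015 ] yaw 0.2419 t 3.7 F [-0.3424  0.4566  6.9929]
```

```bash
python3 -m jog '{"claw":[-1,-1,-1,-1,-1],"delta_pos":[[0,0,-0.15],[0,0,-0.4],[0.05,-0.25,-0.65],[0.1,-0.55,-0.85],[0.1,-0.9,-1]],"turn":[0,0,0,0,0]}' 60
python3 need.py 0.433 0.059 0.254 0.238
```

```text
t: 4.32
position: [0.4561, -0.0962, 0.1645]
tool_rot: [3.119, 0.378, 0.001]
ft_force: [-0.3, 0.2, -1.5]
grip_width: 0.0205
gripper_force: 61.4
units [ 0.098  -1.0417 -0.5968] turn 0.0014258467404380916 pos [ 0.4561 -0.0962  0.1645] yaw 0.241 t 4.325 F [-0.3405  0.159  -1.5127]
```

```bash
python3 -m jog '{"claw":[-1,-1,-1,-1,-1],"delta_pos":[[0,-0.3,-0.2],[0,-0.6,-0.4],[0,-0.9,-0.6],[0.05,-1,-0.6],[0.09,-1,-0.6]],"turn":[0.001,0.001,0.001,0.001,0.001]}'
python3 - <<'E'
from h import *
import pickle
np.set_printoptions(precision=4,suppress=True)
ims=[]
for i in range(6):
    s=snapshot("top"); w=snapshot("wrist") ; ims.append((s,w,sense()))
    print(sense()["t"],[ (np.round(d["centre"],1),round(d["p"],2)) for d in search_frame("wrist","hook_tip")[:2]],sense()["position"])
pickle.dump(ims,open("ims.pkl","wb"))
f=lambda im:im[:,:,::-1]
big=np.zeros((590,800,3),np.uint8)
w=f(ims[0][1]["color"]);big[:250,:400]=cv2.resize(w,(400,250));w=f(ims[3][1]["color"]);big[:250,400:]=cv2.resize(w,(400,250))
for k,i in enumerate((0,1,2,3)):
    c=f(ims[i][0]["color"])[120:200,260:310]; big[255:575,k*200:k*200+200]=cv2.resize(c,(200,320),interpolation=cv2.INTER_CUBIC)
cv2.imwrite("pics/sw.png",big)
E
```

```text
t: 4.95
position: [0.4329, 0.0525, 0.2533]
tool_rot: [3.118, 0.38, -0.001]
ft_force: [0.5, -0.4, -1.4]
grip_width: 0.0206
gripper_force: 61.4
5.05 [] [0.433  0.0509 0.2523]
5.2 [(array([320.2, 164.6]), 0.29)] [0.4331 0.0507 0.2528]
5.35 [] [0.4332 0.051  0.2533]
5.5 [] [0.4332 0.0513 0.2535]
5.65 [] [0.4332 0.0515 0.2536]
5.8 [] [0.4332 0.0516 0.2536]
```

View pics/sw.png

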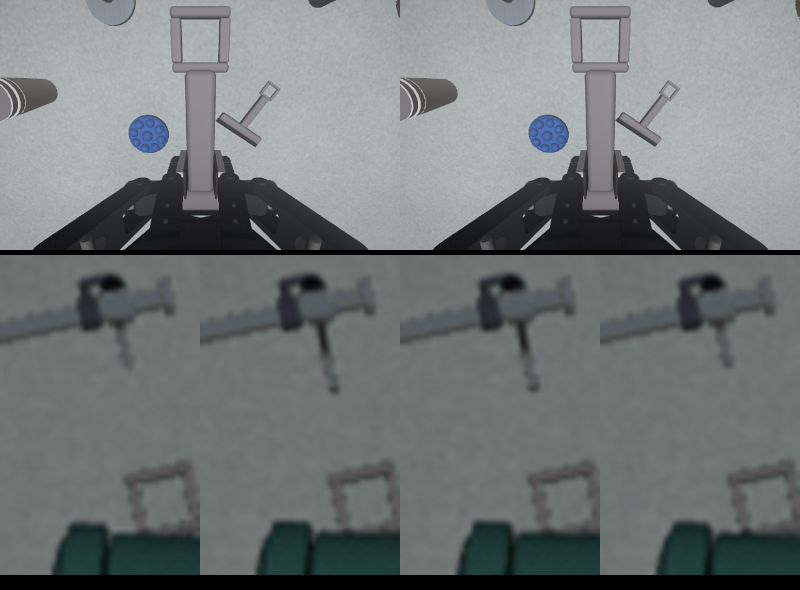

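The wrist views show the squeegee held straight, with the eye bar at (320,18) in full-image pixels. The top crops show the eye bar at about (299,174), and the hook tip swinging between about (292,146) and (293.5,153).

```bash
python3 - <<'E'
from h import *
import pickle
np.set_printoptions(precision=4,suppress=True)
s,w,st=pickle.load(open("ims.pkl","rb"))[3]
H=np.array([.6235,.105]);ps=.237;u=np.array([np.cos(ps),np.sin(ps)]);v=np.array([-u[1],u[0]])
f=lambda p:(np.array([(p[:2]-H)@u,(p[:2]-H)@v])*1000).round(1)
print("bar top cam",f(atz(s,(299.3,174),.2535)),"bar wrist",f(atz(w,(320,18),.2535)),"TCP",f(st["position"]))
for p,z in(((292.5,146.75),.228),((293.5,153.25),.232),((290,146.5),.228),((292.5,153),.232)): print("tip",f(atz(s,p,z)))
g=lambda x,y:np.r_[st["position"]+R.from_rotvec(st["tool_rot"]).as_matrix()@np.array([x,y,0])]
print("bar by TCP",f(g(.116,0)))
E
```

```text
bar top cam [-85.7  -5. ] bar wrist [-84.6  -7.3] TCP [-197.6   -7.6]
tip [-13.2  -2.8]
tip [-30.2  -1.9]
tip [-11.4   3. ]
tip [-29.1   0.3]
bar by TCP [-81.6  -7.3]
```

```bash
python3 -m jog '{"claw":[-1,-1,-1,-1],"delta_pos":[[0.13,-0.04,0],[0.27,-0.04,0],[0.38,-0.04,0],[0.4,-0.04,0]],"turn":[0,0,0,0]}'
cat > fs.py <<'E'
from h import *
import sys
H=np.array([.6235,.105]);ps=.237;u=np.array([np.cos(ps),np.sin(ps)]);v=np.array([-u[1],u[0]])
fr=lambda p:(np.array([(p[:2]-H)@u,(p[:2]-H)@v])*1000).round(1)
if __name__=="__main__":
    F=[]
    for i in range(int(sys.argv[1])):
        snapshot("top"); s=sense(); F.append(np.r_[s["ft_force"][:2]@u,s["ft_force"][:2]@v,s["ft_force"][2]])
    print("F u,v,z",np.round(F,1).tolist(),"mean",np.mean(F,0).round(2),"TCP",fr(s["position"]),s["position"][2].round(4),s["t"])
E
python3 fs.py 4
```

```text
t: 6.35
position: [0.4906, 0.0718, 0.2531]
tool_rot: [3.119, 0.376, -0.002]
ft_force: [0.2, 0.4, -1.5]
grip_width: 0.0205
gripper_force: 61.4
F u,v,z [[-0.6, 0.1, -0.9], [-0.5, 0.1, -0.6], [0.6, 0.5, -0.3], [0.2, 0.2, -0.8]] mean [-0.07  0.2  -0.67] TCP [-137.9   -1.2] 0.2536 6.55
```

```bash
python3 -m jog '{"claw":[-1,-1,-1,-1,-1],"delta_pos":[[0.04,0,0],[0.08,0,0],[0.087,0,0],[0.093,0,0],[0.1,0,0]],"turn":[0,0,0,0,0]}'
for i in 1 2; do :; done
python3 -m jog '{"claw":[-1,-1,-1,-1,-1],"delta_pos":[[0.007,0,0],[0.013,0,0],[0.02,0,0],[0.027,0,0],[0.033,0,0]],"turn":[0,0,0,0,0]}'
python3 fs.py 2
python3 -m jog '{"claw":[-1,-1,-1,-1,-1],"delta_pos":[[0.007,0,0],[0.013,0,0],[0.02,0,0],[0.027,0,0],[0.033,0,0]],"turn":[0,0,0,0,0]}'
python3 fs.py 3
```

```text
t: 7.18
position: [0.5047, 0.0752, 0.2535]
tool_rot: [3.119, 0.376, -0.0]
ft_force: [0.4, 0.6, -1.3]
grip_width: 0.0201
gripper_force: 61.4
t: 7.8
position: [0.5095, 0.0764, 0.2535]
tool_rot: [3.119, 0.376, -0.0]
ft_force: [-0.7, -0.7, -0.6]
grip_width: 0.0207
gripper_force: 61.4
F u,v,z [[-0.1, -0.9, -1.9], [0.3, 0.4, -1.1]] mean [ 0.14 -0.22 -1.48] TCP [-117.5   -1. ] 0.2535 7.9
t: 8.52
position: [0.5144, 0.0776, 0.2535]
tool_rot: [3.119, 0.376, 0.0]
ft_force: [0.4, 0.1, -1.5]
grip_width: 0.0205
gripper_force: 61.4
F u,v,z [[-1.3, -0.5, -1.7], [0.3, 0.5, -1.5], [0.2, -0.5, -0.1]] mean [-0.23 -0.17 -1.08] TCP [-112.6   -1. ] 0.2535 8.675
```

```bash
cat > ck.py <<'E'
from fs import *
F=[]
for i in range(4):
    snapshot("top"); s=sense(); F.append(s["ft_force"][:2]@u)
m=np.mean(F); print("Fu",m.round(2),"TCP",fr(s["position"]),s["t"].__round__(2)); sys.exit(int(m<-1.3))
E
J="python3 -m jog"
$J '{"claw":[-1,-1,-1],"delta_pos":[[0.004,0,0],[0.007,0,0],[0.01,0,0]],"turn":[0,0,0]}' >/dev/null && python3 ck.py &&
$J '{"claw":[-1,-1,-1],"delta_pos":[[0.004,0,0],[0.007,0,0],[0.01,0,0]],"turn":[0,0,0]}' >/dev/null && python3 ck.py &&
$J '{"claw":[-1,-1,-1],"delta_pos":[[0.004,0,0],[0.007,0,0],[0.01,0,0]],"turn":[0,0,0]}' >/dev/null && python3 ck.py &&
$J '{"claw":[-1,-1],"delta_pos":[[0.004,0,0],[0.007,0,0]],"turn":[0,0]}' >/dev/null && python3 ck.py &&
$J '{"claw":[-1,-1],"delta_pos":[[0.004,0,0],[0.007,0,0]],"turn":[0,0]}' >/dev/null && python3 ck.py &&
$J '{"claw":[-1,-1],"delta_pos":[[0.004,0,0],[0.007,0,0]],"turn":[0,0]}' >/dev/null && python3 ck.py &&
$J '{"claw":[-1,-1],"delta_pos":[[0.004,0,0],[0.007,0,0]],"turn":[0,0]}' >/dev/null && python3 ck.py
```

```text
Fu 0.18 TCP [-111.1   -1. ] 9.25
Fu 0.07 TCP [-109.6   -1. ] 9.82
Fu -0.29 TCP [-108.1   -1. ] 10.4
Fu -0.18 TCP [-107.   -1.] 10.85
Fu 0.08 TCP [-106.   -1.] 11.3
Fu -0.39 TCP [-105.   -1.] 11.75
Fu -0.01 TCP [-103.9   -1. ] 12.2
```

```bash
J="python3 -m jog"
$J '{"claw":[-1,-1],"delta_pos":[[0.004,0,0],[0.007,0,0]],"turn":[0,0]}' >/dev/null && python3 ck.py &&
$J '{"claw":[-1,-1],"delta_pos":[[0.004,0,0],[0.007,0,0]],"turn":[0,0]}' >/dev/null && python3 ck.py &&
$J '{"claw":[-1,-1],"delta_pos":[[0.004,0,0],[0.007,0,0]],"turn":[0,0]}' >/dev/null && python3 ck.py &&
$J '{"claw":[-1,-1],"delta_pos":[[0.004,0,0],[0.007,0,0]],"turn":[0,0]}' >/dev/null && python3 ck.py &&
$J '{"claw":[-1,-1],"delta_pos":[[0.004,0,0],[0.007,0,0]],"turn":[0,0]}' >/dev/null && python3 ck.py
python3 - <<'E'
from h import *
s=snapshot("top");c=snapshot("scene")
im=np.zeros((400,800,3),np.uint8)
im[:,:400]=cv2.resize(s["color"][115:195,260:340,::-1],(400,400),interpolation=cv2.INTER_CUBIC)
im[:,400:]=cv2.resize(c["color"][190:260,300:370,::-1],(400,400),interpolation=cv2.INTER_CUBIC)
cv2.imwrite("pics/c3.png",im)
E
```

```text
Fu 0.09 TCP [-102.9   -1. ] 12.65
Fu -0.21 TCP [-101.8   -1. ] 13.1
Fu -0.19 TCP [-100.7   -1. ] 13.55
Fu 0.29 TCP [-99.7  -1. ] 14.0
Fu 0.05 TCP [-98.7  -1. ] 14.45
```

View pics/c3.png

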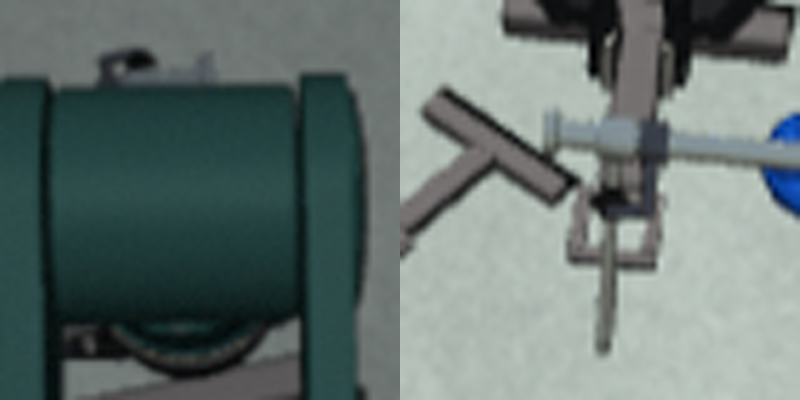

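The scene crop shows the eye bar at about (337,236), on the robot side of the shank, with the bumper's black tip at about (336,225). No bumper force yet, so I compute the bar position and keep creeping.

```bash
J="python3 -m jog"
python3 - <<'E'
from fs import *
c=snapshot("scene")
for p in ((613,262),(572,255),(657,266)): print(fr(atz(c,(300+(p[0]-400)*.175,190+p[1]*.175),.2535)))
E
$J '{"claw":[-1,-1],"delta_pos":[[0.004,0,0],[0.007,0,0]],"turn":[0,0]}' >/dev/null && python3 ck.py &&
$J '{"claw":[-1,-1],"delta_pos":[[0.004,0,0],[0.007,0,0]],"turn":[0,0]}' >/dev/null && python3 ck.py &&
$J '{"claw":[-1,-1],"delta_pos":[[0.004,0,0],[0.007,0,0]],"turn":[0,0]}' >/dev/null && python3 ck.py &&
$J '{"claw":[-1,-1],"delta_pos":[[0.004,0,0],[0.007,0,0]],"turn":[0,0]}' >/dev/null && python3 ck.py
```

```text
[20.   1.1]
[ 18.7 -17.3]
[19.4 20.6]
Fu -0.56 TCP [-97.6  -1. ] 15.05
Fu -3.52 TCP [-97.  -1.] 15.5
```

```bash
J="python3 -m jog"
$J '{"claw":[-1,-1,-1,-1,-1],"delta_pos":[[0,0,0],[0,0,0],[0,0,0],[0,0,0],[0,0,0]],"turn":[0,0,0,0,0]}' |sed -n 4p; python3 fs.py 4
$J '{"claw":[-1,-1,-1,-1,-1],"delta_pos":[[0,0,0],[0,0,0],[0,0,0],[0,0,0],[0,0,0]],"turn":[0,0,0,0,0]}' |sed -n 4p; python3 fs.py 6
```

```text
ft_force: [-5.3, -0.9, -0.7]
F u,v,z [[-5.2, 0.0, -1.0], [-5.8, -0.7, -0.1], [-5.5, 1.3, -0.1], [-5.1, 0.4, -0.3]] mean [-5.39  0.25 -0.37] TCP [-96.9  -1. ] 0.2534 16.325
ft_force: [-4.9, -2.0, -0.5]
F u,v,z [[-5.4, -0.2, -1.0], [-6.0, 0.2, -0.2], [-5.6, 0.1, -1.3], [-4.1, -0.8, -0.9], [-5.4, 0.2, -0.3], [-5.4, 0.1, -0.6]] mean [-5.32 -0.08 -0.7 ] TCP [-96.9  -1. ] 0.2534 17.25
```

```bash
J="python3 -m jog"
$J '{"claw":[-1,-1,-1,-1,-1],"delta_pos":[[-0.003,0,0],[-0.003,0,0],[-0.003,0,0],[-0.003,0,0],[-0.003,0,0]],"turn":[0,0,0,0,0]}' |sed -n 4p; python3 fs.py 4
$J '{"claw":[-1,-1,-1,-1,-1],"delta_pos":[[0,0,0],[0,0,0],[0,0,0],[0,0,0],[0,0,0]],"turn":[0,0,0,0,0]}' |sed -n 4p; python3 fs.py 6
```

```text
ft_force: [-3.0, -0.1, -0.2]
F u,v,z [[-3.3, 0.6, -0.9], [-3.5, 1.1, -1.8], [-3.9, -0.5, -1.5], [-4.3, -0.1, -1.3]] mean [-3.74  0.27 -1.35] TCP [-97.  -1.] 0.2535 18.075
ft_force: [-3.0, -1.0, -1.1]
F u,v,z [[-3.2, -0.3, -0.9], [-3.8, -0.7, -2.1], [-4.9, 0.6, -1.8], [-4.1, 0.6, -0.7], [-3.9, -0.1, -1.1], [-3.5, 0.7, -1.5]] mean [-3.91  0.13 -1.34] TCP [-97.  -1.] 0.2536 19.0
```

```bash
J="python3 -m jog"
$J '{"claw":[-1,-1,-1],"delta_pos":[[0.004,0,0.013],[0.008,0,0.027],[0.008,0,0.027]],"turn":[0,0,0]}' |sed -n 4p; python3 fs.py 4
$J '{"claw":[-1,-1,-1],"delta_pos":[[0.004,0,0.013],[0.008,0,0.027],[0.008,0,0.027]],"turn":[0,0,0]}' |sed -n 4p; python3 fs.py 4
```

```text
ft_force: [-1.5, 0.5, -3.0]
F u,v,z [[-1.8, -0.3, -1.4], [-1.7, -0.2, -3.5], [-1.6, 0.2, -2.6], [-2.0, -0.2, -2.2]] mean [-1.78 -0.14 -2.42] TCP [-95.7  -1. ] 0.2493 19.575
ft_force: [-1.3, 0.2, -2.7]
F u,v,z [[-1.8, -0.4, -3.4], [-1.7, 0.1, -2.3], [-2.1, -0.0, -2.5], [-0.4, -0.8, -2.7]] mean [-1.5  -0.28 -2.73] TCP [-94.5  -1. ] 0.2453 20.15
```

```bash
J="python3 -m jog"
$J '{"claw":[-1,-1,-1],"delta_pos":[[0.007,0,0.013],[0.013,0,0.027],[0.013,0,0.027]],"turn":[0,0,0]}' |sed -n 4p; python3 fs.py 4
$J '{"claw":[-1,-1,-1],"delta_pos":[[0.005,0,0.013],[0.009,0,0.027],[0.009,0,0.027]],"turn":[0,0,0]}' |sed -n 4p; python3 fs.py 4
```

```text
ft_force: [-3.0, -0.8, -2.2]
F u,v,z [[-3.8, -0.1, -2.7], [-3.5, -0.6, -3.1], [-4.1, -0.3, -2.8], [-2.8, -0.4, -2.1]] mean [-3.53 -0.36 -2.69] TCP [-92.9  -1. ] 0.2411 20.725
ft_force: [-2.5, -0.1, -4.3]
F u,v,z [[-3.3, 0.7, -5.0], [-2.3, -0.7, -4.5], [-2.0, -0.3, -4.1], [-3.2, 0.9, -4.1]] mean [-2.7   0.16 -4.42] TCP [-91.4  -1. ] 0.2369 21.3
```

```bash
python3 fs.py 4; python3 - <<'E'
from h import *
c=snapshot("scene")
cv2.imwrite("pics/c4.png",cv2.resize(c["color"][150:270,270:430,::-1],(800,600),interpolation=cv2.INTER_CUBIC))
s=sense();print(s["wrist_torque"],s["ft_force"],s["position"],s["tool_rot"])
E
```

```text
F u,v,z [[-2.3, -0.9, -4.5], [-1.8, -0.3, -4.5], [-2.9, -0.6, -4.1], [-3.1, 0.3, -4.1]] mean [-2.52 -0.38 -4.31] TCP [-91.4  -1. ] 0.2372 21.5
[-0.23482296  0.81985129 -0.00898783] [-2.29047532 -0.35010285 -4.92063351] [0.53483128 0.08261185 0.23719751] [ 3.11899441e+00  3.75898003e-01 -7.96820762e-04]
```

View pics/c4.png

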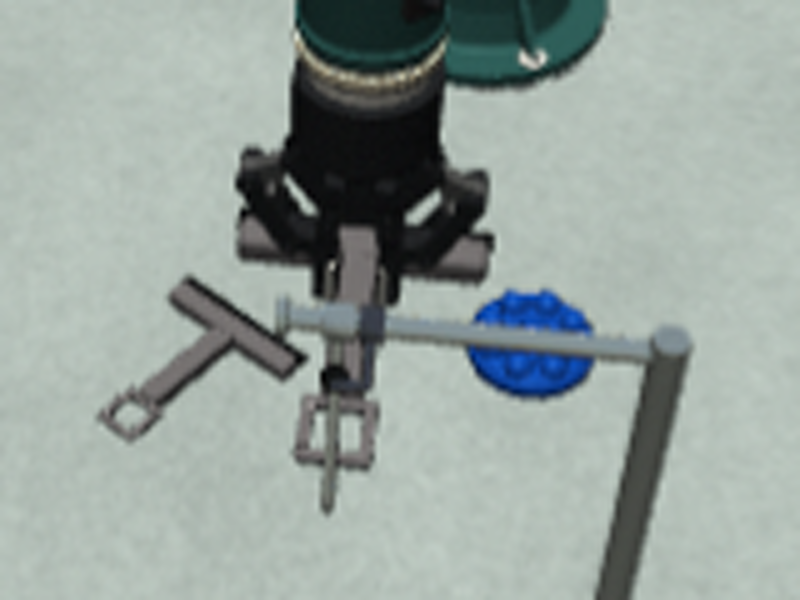

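The crop shows the bar at about (337,465), with the shank passing down through the eye region to (325,510). It looks aligned, though Fz has drifted down. I go on in smaller steps, watching the torque too.

```bash
J="python3 -m jog"
sed -i 's/^    print("F u/    T=s["wrist_torque"];print("Tv",round(T[:2]@v,2),"Tu",round(T[:2]@u,2),end=" ");print("F u/' fs.py
$J '{"claw":[-1,-1,-1],"delta_pos":[[0.004,0,0.013],[0.004,0,0.013],[0.004,0,0.013]],"turn":[0,0,0]}' |sed -n 4p; python3 fs.py 4
$J '{"claw":[-1,-1,-1],"delta_pos":[[0,0,-0.007],[0,0,-0.007],[0,0,-0.007]],"turn":[0,0,0]}' |sed -n 4p; python3 fs.py 4
```

```text
ft_force: [-4.9, -2.1, -2.3]
Tv 1.02 Tu 0.04 F u,v,z [[-5.8, 0.2, -1.7], [-5.9, 0.9, -2.0], [-5.6, 0.0, -2.7], [-5.3, 0.3, -2.6]] mean [-5.66  0.35 -2.26] TCP [-91.1  -1. ] 0.2359 22.125
ft_force: [-4.8, -1.1, -2.5]
Tv 1.03 Tu 0.01 F u,v,z [[-4.8, -1.1, -3.8], [-5.6, 0.8, -2.5], [-5.4, 0.5, -3.0], [-5.0, 0.6, -3.9]] mean [-5.19  0.23 -3.28] TCP [-91.1  -1. ] 0.2364 22.7
```

```bash
J="python3 -m jog"
$J '{"claw":[-1,-1,-1],"delta_pos":[[-0.002,0,0.013],[0,0,0.027],[0,0,0.027]],"turn":[0,0,0]}' |sed -n 4p; python3 fs.py 4
$J '{"claw":[-1,-1,-1],"delta_pos":[[0.004,0,0.013],[0.008,0,0.027],[0.008,0,0.027]],"turn":[0,0,0]}' |sed -n 4p; python3 fs.py 4
```

```text
ft_force: [-2.2, -0.6, -4.5]
Tv 0.51 Tu -0.03 F u,v,z [[-2.1, 0.1, -3.9], [-2.1, -0.1, -3.5], [-1.6, -0.2, -3.4], [-2.1, -0.3, -4.2]] mean [-1.97 -0.1  -3.73] TCP [-90.3  -1. ] 0.2325 23.275
ft_force: [-1.8, -0.4, -1.6]
Tv 0.37 Tu -0.04 F u,v,z [[-3.3, 0.4, -1.0], [-2.6, -0.3, -2.0], [-2.6, -1.0, -1.7], [-1.2, 0.1, -1.4]] mean [-2.44 -0.21 -1.5 ] TCP [-89.3  -1. ] 0.2285 23.85
```

```bash
J="python3 -m jog"
$J '{"claw":[-1,-1,-1],"delta_pos":[[0.004,0,0.013],[0.008,0,0.027],[0.008,0,0.027]],"turn":[0,0,0]}' |sed -n 4p; python3 fs.py 4
$J '{"claw":[-1,-1,-1],"delta_pos":[[0.004,0,0.013],[0.008,0,0.027],[0.008,0,0.027]],"turn":[0,0,0]}' |sed -n 4p; python3 fs.py 4
```

```text
ft_force: [-0.1, -1.2, -2.6]
Tv 0.24 Tu -0.04 F u,v,z [[-1.3, 0.3, -1.7], [-0.7, 0.4, -1.8], [-0.3, -0.3, -2.2], [-0.3, -0.2, -1.6]] mean [-0.64  0.04 -1.81] TCP [-88.1  -1. ] 0.2242 24.425
ft_force: [-0.2, 0.3, -1.9]
Tv 0.12 Tu -0.0 F u,v,z [[-0.0, -0.1, -2.7], [-0.9, 0.4, -1.4], [-1.1, -0.3, -1.7], [-0.4, -0.8, -1.6]] mean [-0.59 -0.2  -1.86] TCP [-87.   -0.9] 0.2202 25.0
```

```bash
J="python3 -m jog"
$J '{"claw":[-1,-1,-1],"delta_pos":[[0.004,0,0],[0.008,0,0],[0.008,0,0]],"turn":[0,0,0]}' |sed -n 4p; python3 fs.py 4
$J '{"claw":[-1,-1,-1],"delta_pos":[[0.006,0,0.013],[0.011,0,0.027],[0.011,0,0.027]],"turn":[0,0,0]}' |sed -n 4p; python3 fs.py 4
```

```text
ft_force: [-3.4, -0.8, -1.3]
Tv 0.74 Tu -0.05 F u,v,z [[-3.2, -0.4, -1.0], [-4.7, 0.5, -0.8], [-5.9, -0.5, -1.5], [-4.7, 0.4, -1.5]] mean [-4.62 -0.02 -1.21] TCP [-86.4  -1. ] 0.2201 25.575
ft_force: [-5.5, -2.3, -0.7]
Tv 1.0 Tu 0.02 F u,v,z [[-6.9, 0.2, -2.3], [-6.0, -1.0, -1.1], [-6.0, 0.0, -1.9], [-6.9, 0.4, -0.7]] mean [-6.44 -0.11 -1.52] TCP [-85.1  -0.9] 0.2158 26.15
```

```bash
J="python3 -m jog"
$J '{"claw":[-1,-1,-1],"delta_pos":[[-0.005,0,0],[-0.005,0,0.006],[-0.005,0,0.013]],"turn":[0,0,0]}' |sed -n 4p; python3 fs.py 4
$J '{"claw":[-1,-1,-1],"delta_pos":[[0.002,0,0.007],[0.003,0,0.013],[0.003,0,0.013]],"turn":[0,0,0]}' |sed -n 4p; python3 fs.py 4
```

```text
ft_force: [-5.6, -1.4, 1.1]
Tv 0.77 Tu -0.05 F u,v,z [[-6.0, -0.4, 0.9], [-6.7, 1.0, 0.1], [-5.7, 0.2, -0.0], [-5.9, -0.7, -0.1]] mean [-6.05  0.    0.21] TCP [-85.1  -1. ] 0.2148 26.725
ft_force: [-7.9, -2.8, 2.8]
Tv 0.87 Tu 0.05 F u,v,z [[-8.9, 0.4, 2.9], [-8.5, -1.1, 2.7], [-8.5, -0.2, 3.4], [-8.5, -0.4, 2.8]] mean [-8.59 -0.34  2.97] TCP [-84.9  -1. ] 0.2136 27.3
```

```bash
J="python3 -m jog"
$J '{"claw":[-1,-1,-1],"delta_pos":[[-0.008,0,0],[-0.013,0,0],[-0.013,0,0]],"turn":[0,0,0]}' |sed -n 4p; python3 fs.py 4
$J '{"claw":[-1,-1,-1],"delta_pos":[[-0.002,0,0.007],[-0.004,0,0.013],[-0.004,0,0.013]],"turn":[0,0,0]}' |sed -n 4p; python3 fs.py 4
```

```text
ft_force: [-2.3, 0.0, 0.7]
Tv -0.05 Tu -0.03 F u,v,z [[-1.8, -0.8, 0.3], [-0.4, -0.3, 0.9], [-0.4, -0.1, 0.7], [-0.8, -0.3, -0.5]] mean [-0.86 -0.37  0.35] TCP [-86.  -1.] 0.2124 27.875
ft_force: [-1.2, -1.0, 0.4]
Tv -0.08 Tu -0.03 F u,v,z [[-1.6, 0.3, 1.4], [-0.5, 0.0, 0.2], [-0.7, -0.0, -0.2], [-1.2, -0.0, 0.4]] mean [-1.02  0.06  0.43] TCP [-87.1  -1. ] 0.2103 28.45
```

```bash
J="python3 -m jog"
$J '{"claw":[-1,-1,-1],"delta_pos":[[-0.002,0,0.007],[-0.003,0,0.013],[-0.003,0,0.013]],"turn":[0,0,0]}' |sed -n 4p; python3 fs.py 4
$J '{"claw":[-1,-1,-1],"delta_pos":[[-0.002,0,0.007],[-0.002,0,0.01],[-0.002,0,0.01]],"turn":[0,0,0]}' |sed -n 4p; python3 fs.py 4
```

```text
ft_force: [-0.5, 0.1, 2.2]
Tv -0.31 Tu 0.01 F u,v,z [[-0.6, 0.3, 2.9], [-1.3, 0.2, 2.2], [0.1, 0.2, 3.6], [-1.6, 0.1, 3.4]] mean [-0.84  0.18  3.03] TCP [-87.4  -1. ] 0.2088 29.025
ft_force: [-0.6, -1.4, 5.2]
Tv -0.47 Tu 0.03 F u,v,z [[-2.2, 0.3, 4.9], [-1.3, 0.6, 5.1], [-1.0, 0.6, 4.7], [-0.7, -0.1, 4.6]] mean [-1.29  0.36  4.84] TCP [-87.5  -1. ] 0.2076 29.6
```

The bar is home: it bottomed at depth ≈111 mm, with about 6 N upward. Now I lighten the grip and lower the handle in an arc so the squeegee pivots down around the bar.

```bash
J="python3 -m jog"
$J '{"claw":[-1,-1,-1],"delta_pos":[[0,0,-0.006],[-0.006,0,-0.003],[-0.01,0,0.01]],"turn":[0,0,0]}' 20 |tail -3; python3 fs.py 2
$J '{"claw":[-1,-1,-1,-1],"delta_pos":[[-0.006,0,0.04],[-0.012,0,0.08],[-0.017,0,0.12],[-0.02,0,0.16]],"turn":[0,0,0,0]}' |sed -n 4p; python3 fs.py 3
```

```text
ft_force: [-0.6, 1.0, 3.9]
grip_width: 0.0204
gripper_force: 62.0
Tv -0.5 Tu 0.05 F u,v,z [[-2.0, -0.7, 4.1], [-1.0, 1.0, 4.5]] mean [-1.48  0.14  4.32] TCP [-89.6  -0.8] 0.205 30.075
ft_force: [-0.4, 1.1, 3.3]
Tv -0.3 Tu 0.02 F u,v,z [[-1.7, -0.7, 3.3], [-1.2, 0.3, 2.8], [-0.4, 0.1, 1.6]] mean [-1.07 -0.11  2.59] TCP [-92.8  -1.1] 0.1806 30.725
```

```bash
J="python3 -m jog"
$J '{"claw":[-1,-1,-1,-1],"delta_pos":[[0,0,0.05],[0.003,0,0.1],[0.01,0,0.15],[0.02,0,0.2]],"turn":[0,0,0,0]}' |tail -3; python3 fs.py 3
python3 - <<'E'
from h import *
c=snapshot("scene")
cv2.imwrite("pics/c5.png",cv2.resize(c["color"][150:270,270:430,::-1],(800,600),interpolation=cv2.INTER_CUBIC))
E
```

```text
ft_force: [0.1, -0.4, 4.4]
grip_width: 0.0206
gripper_force: 62.5
Tv -0.29 Tu 0.01 F u,v,z [[-1.3, 0.0, 2.3], [-1.0, 0.9, 2.7], [-0.4, 1.2, 2.1]] mean [-0.9   0.68  2.38] TCP [-89.8  -0.9] 0.1504 31.375
```

View pics/c5.png

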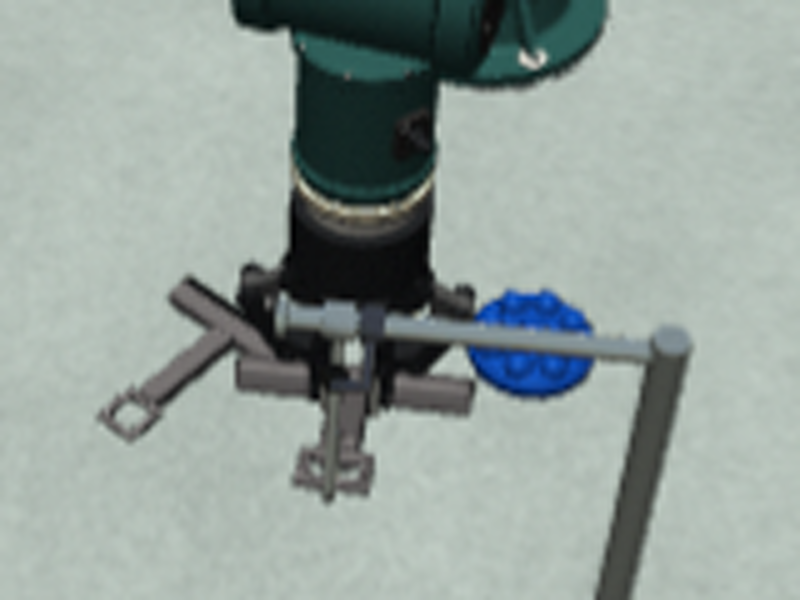

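The picture shows the squeegee tilted about 30° down, its eye still on the hook's bend at about (335,485). The pivot works, so I continue.

```bash
J="python3 -m jog"
$J '{"claw":[-1,-1,-1,-1],"delta_pos":[[0.015,0,0.05],[0.03,0,0.1],[0.05,0,0.14],[0.07,0,0.18]],"turn":[0,0,0,0]}' |tail -3; python3 fs.py 3
```

```text
ft_force: [-2.1, -0.2, 4.8]
grip_width: 0.0204
gripper_force: 62.8
Tv -0.47 Tu 0.08 F u,v,z [[-0.5, 0.0, 5.1], [-1.2, 0.1, 5.8], [-0.5, 0.5, 4.2]] mean [-0.72  0.22  5.02] TCP [-78.8  -0.9] 0.124 32.075
```

```bash
J="python3 -m jog"
$J '{"claw":[1,1,1,1,1],"delta_pos":[[0,0,0],[0,0,0],[-0.15,0,-0.08],[-0.5,0,-0.25],[-0.85,0,-0.45]],"turn":[0,0,0,0,0]}' 
python3 - <<'E'
from fs import *
import pickle
L=[]
for i in range(8):
    c=snapshot("scene"); t=snapshot("top"); L.append((c,t))
    print(round(sense()["t"],2),[np.round(d["centre"],0) for d in search_frame("top","squeegee")[:3]],sense()["ft_force"].round(1))
pickle.dump(L,open("L.pkl","wb"))
im=np.zeros((600,800,3),np.uint8)
for k in range(8):
    c=L[k][0]["color"][180:280,290:390,::-1]
    im[(k//4)*300:(k//4)*300+200,(k%4)*200:(k%4)*200+200]=cv2.resize(c,(200,200),interpolation=cv2.INTER_CUBIC)
cv2.imwrite("pics/c6.png",im)
E
```

```text
t: 32.7
position: [0.421, 0.0549, 0.191]
tool_rot: [-3.119, -0.376, 0.007]
ft_force: [0.8, -0.9, 0.9]
grip_width: 0.0851
gripper_force: 0.0
32.8 [array([292., 154.]), array([350., 225.])] [-0.5 -0.1  0.7]
32.95 [array([296., 167.]), array([350., 226.])] [0.1 0.5 0.1]
33.1 [array([296., 170.]), array([349., 229.])] [ 0.1 -0.7  0.1]Traceback (most recent call last):
  File "<stdin>", line 5, in <module>
ValueError: 200 camera calls are used up
```

Camera calls are used up (my force helper spent them), so from here I work by geometry and force. The last detections show the squeegee hanging at the hook and swinging. I use the stored pictures to get the wrist's size before damping it.

```bash
python3 - <<'E'
from fs import *
import pickle
np.set_printoptions(precision=4,suppress=True)
S=pickle.load(open("S.pkl","rb"));c=S["scene"];t=S["top"]
W=lambda uu,vv,z:np.r_[H+u*uu/1000+v*vv/1000,z]
# c5: TCP u -89.8 v -0.9 z .1504
for h in (0,.05,.1,.15,.2,.25,.3,.35): 
    p=proj(c,[W(-89.8,-.9,.1504+h)])[0]; print(h,((p-[270,150])*5).round(0), "35mm ahead",((proj(c,[W(-55,-.9,.1504+h)])[0]-[270,150])*5).round())
for p in((292,154),(296,167),(296,170)): print(p,[ (z,fr(atz(t,p,z)).tolist()) for z in(.09,.12)])
s=sense();print(s["joints"],s["t"],fr(s["position"]),s["position"])
E
```

```text
0 [350. 392.] 35mm ahead [343. 439.]
0.05 [353. 335.] 35mm ahead [346. 383.]
0.1 [357. 274.] 35mm ahead [349. 322.]
0.15 [360. 210.] 35mm ahead [353. 258.]
0.2 [364. 140.] 35mm ahead [356. 189.]
0.25 [368.  66.] 35mm ahead [360. 114.]
0.3 [373. -13.] 35mm ahead [365.  35.]
0.35 [377. -99.] 35mm ahead [369. -51.]
(292, 154) [(0.09, [-4.0, 1.2]), (0.12, [-9.8, 1.4])]
(296, 167) [(0.09, [-41.6, -2.2]), (0.12, [-46.4, -1.9])]
(296, 170) [(0.09, [-49.7, -0.5]), (0.12, [-54.3, -0.3])]
[-0.0028 -0.1738  1.7242 -0.0001  1.5941  1.3279] 33.2 [-206.2   -1.2] [0.4234 0.0554 0.1905]
```

```bash
python3 - <<'E'
from fs import *
import pickle
s,w,st=pickle.load(open("ims.pkl","rb"))[3]
M=R.from_rotvec(st["tool_rot"]).as_matrix();print("cam in tool frame",M.T@(ray(w,(320,200))[0]-st["position"]))
W=lambda uu,vv:H+u*uu/1000+v*vv/1000
print("pre",W(-130,-52),"wall",W(-69,-52),"yaw",ps+np.pi/2)
E
python3 need.py 0.4898 0.0237 0.19 1.808
```

```text
cam in tool frame [ 0.07902998  0.00025431 -0.13225626]
pre [0.50934288 0.02393119] wall [0.56863773 0.03825323] yaw 1.8077963267948967
units [0.38   0.3106 0.0023] turn -0.7486091706412215 pos [0.4234 0.0554 0.1905] yaw 0.2401 t 33.2 F [-0.0424  0.5001  0.0515]
```

```bash
J="python3 -m jog"
$J '{"claw":[1,1,1,1,1],"delta_pos":[[0,0.1,0],[0,0.2,0],[0,0.34,0],[0,0.34,0],[0,0.34,0]],"turn":[-0.085,-0.17,-0.255,-0.34,-0.425]}' |head -2
$J '{"claw":[1,1,1,1,1],"delta_pos":[[0,0,0],[0,0,0],[0,0,0],[0,0,0],[0,0,0]],"turn":[-0.085,-0.17,-0.255,-0.325,-0.325]}' |head -3
python3 need.py 0.5093 0.0239 0.05 1.808; python3 -c "
from h import *;s=sense();print(s['joints'],s['grip_width'])"
```

```text
t: 33.83
position: [0.4356, 0.0055, 0.191]
t: 34.45
position: [0.4355, 0.0058, 0.1912]
tool_rot: [-1.941, -2.469, 0.001]
units [0.0007 0.5079 0.9403] turn 0.0005369404739042165 pos [0.4355 0.0058 0.1912] yaw 1.8091 t 34.45 F [0.8524 0.1099 0.8669]
[-1.16925000e-01 -1.54826362e-01  1.70679534e+00 -1.01623292e-04
  1.59122299e+00 -3.55255587e-01] 0.08557534806475757
```

```bash
J="python3 -m jog"
$J '{"claw":[1,1,1,1,1],"delta_pos":[[0,0,0.3],[0,0,0.6],[0,0.1,0.94],[0,0.25,0.94],[0,0.37,0.94]],"turn":[0,0,0,0,0]}' |sed -n '1,2p;4p'
for k in 1 ; do $J '{"claw":[1,1,1,1,1],"delta_pos":[[0,0,0],[0,0,0],[0,0,0],[0,0,0],[0,0,0]],"turn":[0,0,0,0,0]}' |sed -n '1,2p;4p'; done
$J '{"claw":[1,1,1,1,1],"delta_pos":[[0,0.02,0],[0,0.04,0],[0,0.06,0],[0,0.08,0],[0,0.1,0]],"turn":[0,0,0,0,0]}' |sed -n '1,2p;4p'
$J '{"claw":[1,1,1,1,1],"delta_pos":[[0,0.02,0],[0,0.04,0],[0,0.06,0],[0,0.08,0],[0,0.1,0]],"turn":[0,0,0,0,0]}' |sed -n '1,2p;4p'
$J '{"claw":[1,1,1,1,1],"delta_pos":[[0,0.01,0],[0,0.02,0],[0,0.03,0],[0,0.04,0],[0,0.05,0]],"turn":[0,0,0,0,0]}' |sed -n '1,2p;4p'
$J '{"claw":[1,1,1,1,1],"delta_pos":[[0,0.01,0],[0,0.02,0],[0,0.03,0],[0,0.04,0],[0,0.05,0]],"turn":[0,0,0,0,0]}' |sed -n '1,2p;4p'
python3 need.py 0.56864 0.03825 0.05 1.808; python3 fs.py 0 2>/dev/null
```

```text
t: 35.08
position: [0.4892, 0.0192, 0.0492]
ft_force: [-1.1, 0.0, -0.5]
t: 35.7
position: [0.4891, 0.0188, 0.0511]
ft_force: [-1.2, -0.6, 0.0]
t: 36.33
position: [0.504, 0.0225, 0.0508]
ft_force: [-0.3, 0.6, -0.0]
t: 36.95
position: [0.5186, 0.0261, 0.0509]
ft_force: [-0.6, 0.8, 0.9]
t: 37.58
position: [0.5257, 0.0278, 0.0509]
ft_force: [0.9, 0.4, -0.6]
t: 38.2
position: [0.5331, 0.0296, 0.0509]
ft_force: [0.9, 0.3, -0.6]
units [-0.0006  0.2441  0.006 ] turn 0.001277226289670887 pos [0.5331 0.0296 0.0509] yaw 1.8107 t 38.2 F [ 0.9235  0.2583 -0.6401]
```

```bash
J="python3 -m jog"; Z='{"claw":[1,1,1,1,1],"delta_pos":[[0,0,0],[0,0,0],[0,0,0],[0,0,0],[0,0,0]],"turn":[0,0,0,0,0]}'
python3 -m jog '{"claw":[1,1,1,1,1],"delta_pos":[[0,0,0],[0,0,0],[0,0,0],[0,0,0],[0,0,0]],"turn":[0,0,0,0,0]}' |sed -n '4p'
python3 -m jog '{"claw":[1,1,1,1,1],"delta_pos":[[0,0,0],[0,0,0],[0,0,0],[0,0,0],[0,0,0]],"turn":[0,0,0,0,0]}' |sed -n '4p'
python3 -m jog '{"claw":[1,1,1,1,1],"delta_pos":[[0,0,0],[0,0,0],[0,0,0],[0,0,0],[0,0,0]],"turn":[0,0,0,0,0]}' |sed -n '4p'
python3 -m jog '{"claw":[1,1,1,1,1],"delta_pos":[[0,0.01,0],[0,0.02,0],[0,0.03,0],[0,0.04,0],[0,0.05,0]],"turn":[0,0,0,0,0]}' |sed -n '1,2p;4p'
python3 -m jog '{"claw":[1,1,1,1,1],"delta_pos":[[0,0.01,0],[0,0.02,0],[0,0.03,0],[0,0.04,0],[0,0.05,0]],"turn":[0,0,0,0,0]}' |sed -n '1,2p;4p'
python3 -m jog '{"claw":[1,1,1,1,1],"delta_pos":[[0,0.01,0],[0,0.02,0],[0,0.03,0],[0,0.04,0],[0,0.05,0]],"turn":[0,0,0,0,0]}' |sed -n '1,2p;4p'
python3 -m jog '{"claw":[1,1,1,1,1],"delta_pos":[[0,0.01,0],[0,0.02,0],[0,0.03,0],[0,0.04,0],[0,0.05,0]],"turn":[0,0,0,0,0]}' |sed -n '1,2p;4p'
python3 need.py 0.56864 0.03825 0.05 1.808
```

```text
ft_force: [0.4, 0.1, 0.1]
ft_force: [-0.5, 0.4, -0.8]
ft_force: [-0.5, -0.0, 0.6]
t: 40.7
position: [0.5404, 0.0314, 0.0509]
ft_force: [-0.3, -0.3, -0.1]
t: 41.32
position: [0.5476, 0.0332, 0.0509]
ft_force: [0.9, 0.3, 0.4]
t: 41.95
position: [0.5549, 0.035, 0.0509]
ft_force: [-0.5, 0.1, -0.0]
t: 42.58
position: [0.5622, 0.0368, 0.0509]
ft_force: [0.1, -0.9, -0.1]
units [-0.0006  0.0441  0.0059] turn 0.0012623717139569 pos [0.5622 0.0368 0.0509] yaw 1.8106 t 42.575 F [ 0.0778 -0.8615 -0.0823]
```

```bash
python3 -m jog '{"claw":[1,1,1,1,1],"delta_pos":[[0,0.006,0],[0,0.012,0],[0,0.018,0],[0,0.024,0],[0,0.03,0]],"turn":[0,0,0,0,0]}' |sed -n '4p'
python3 -m jog '{"claw":[1,1,1,1,1],"delta_pos":[[0,0.006,0],[0,0.012,0],[0,0.018,0],[0,0.024,0],[0,0.03,0]],"turn":[0,0,0,0,0]}' |sed -n '4p'
python3 -m jog '{"claw":[1,1,1,1,1],"delta_pos":[[0,0.005,0],[0,0.01,0],[0,0.015,0],[0,0.02,0],[0,0.025,0]],"turn":[0,0,0,0,0]}' |sed -n '4p'
python3 -m jog '{"claw":[1,1,1,1,1],"delta_pos":[[0,0.005,0],[0,0.01,0],[0,0.015,0],[0,0.02,0],[0,0.025,0]],"turn":[0,0,0,0,0]}' |sed -n '1,4p'
for i in 1 2 3 4; do python3 -m jog '{"claw":[1,1,1,1,1],"delta_pos":[[0,0,0],[0,0,0],[0,0,0],[0,0,0],[0,0,0]],"turn":[0,0,0,0,0]}' |sed -n '1p;4p'; done
python3 need.py 0.56864 0.03825 0.05 1.808
```

```text
ft_force: [-0.3, 0.2, 0.4]
ft_force: [0.3, -0.4, -0.4]
ft_force: [0.1, 0.4, -0.3]
t: 45.08
position: [0.5782, 0.0407, 0.0509]
tool_rot: [1.94, 2.471, -0.0]
ft_force: [0.5, -0.3, 0.2]
t: 45.7
ft_force: [0.2, -0.8, 0.6]
t: 46.32
ft_force: [0.6, 0.7, -0.1]
t: 46.95
ft_force: [-0.2, -0.1, 0.3]
t: 47.58
ft_force: [-0.6, -0.1, 0.5]
units [-0.0004 -0.0652  0.0061] turn 0.001256598692241728 pos [0.5781 0.0406 0.0509] yaw 1.8106 t 47.575 F [-0.6399 -0.0501  0.4581]
```

```bash
for i in 1 2 3 4; do python3 -m jog '{"claw":[1,1,1,1,1],"delta_pos":[[0,0,0],[0,0,0],[0,0,0],[0,0,0],[0,0,0]],"turn":[0,0,0,0,0]}' |sed -n '4p'; done
for i in 1 2 3 4 5 6 7; do python3 -m jog '{"claw":[1,1,1,1,1],"delta_pos":[[0,-0.004,0],[0,-0.008,0],[0,-0.012,0],[0,-0.016,0],[0,-0.02,0]],"turn":[0,0,0,0,0]}' |sed -n '1p;4p'; done
python3 -m jog '{"claw":[1,1,1,1,1],"delta_pos":[[0,-0.02,0],[0,-0.06,0],[0,-0.15,0],[0,-0.3,0],[0,-0.5,0]],"turn":[0,0,0,0,0]}' |sed -n '1p;4p'
python3 -m jog '{"claw":[1,1,1,1,1],"delta_pos":[[0,-0.2,0],[0,-0.4,-0.2],[0,-0.5,-0.5],[0,-0.5,-0.7],[0,-0.5,-0.7]],"turn":[0,0,0,0,0]}'
```

```text
ft_force: [0.2, -0.1, -0.1]
ft_force: [-0.7, -0.8, 0.8]
ft_force: [-0.0, 0.1, 0.6]
ft_force: [0.6, 0.2, -0.4]
t: 50.7
ft_force: [-0.6, 0.2, 0.5]
t: 51.32
ft_force: [0.2, -0.0, 1.2]
t: 51.95
ft_force: [0.1, -0.8, 0.5]
t: 52.58
ft_force: [-0.4, 0.3, 0.2]
t: 53.2
ft_force: [0.9, 1.2, 0.4]
t: 53.82
ft_force: [0.3, -0.8, -0.8]
t: 54.45
ft_force: [-0.7, 0.3, 0.1]
t: 55.08
ft_force: [-0.1, -0.2, 0.2]
t: 55.7
position: [0.413, -0.0003, 0.1588]
tool_rot: [1.936, 2.466, 0.005]
ft_force: [-0.0, 0.3, -0.4]
grip_width: 0.0855
gripper_force: 0.0
```

```bash
for i in 1 2 3 4 5 6; do python3 -m jog '{"claw":[1,1,1,1,1],"delta_pos":[[0,0,0],[0,0,0],[0,0,0],[0,0,0],[0,0,0]],"turn":[0,0,0,0,0]}' |sed -n '1p'; done
python3 -c "
from workcell import close_job
print(close_job())"
```

```text
t: 56.32
t: 56.95
t: 57.58
t: 58.2
t: 58.82
t: 59.45
the job is handed in; nothing more can be done
None
```

I handed the job in at 59.5 s with the squeegee believed to be hanging on the hook, but I could not confirm its final state: the 200 camera calls had run out by about 33 s, so the swing damping and the last check were done blind. The hold against the bumper was about 4 N for over a second, but the push rose briefly to about 9 N as the bar entered the bend; the squeegee swung about 35° when I let go.

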